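# Reagent bottles back on the bench shelf in order of size

### The job

Put the four amber bottles back on the low bench shelf, each standing upright in the middle of a rubber mat of its own, in order of size: the tallest on the mat next to the steel end guard, then steadily smaller to the shortest at the other end. Set them down gently rather than dropping them, knock none over, and leave the conical flask where it stands.

Things in the scene. Friction and masses are not known exactly. Their poses are not given: they have to be found in the camera images.
- bottle_250: The largest and tallest of four closed amber glass bottles with blank labels and black caps: 138 mm tall in all, round body 64 mm across. Cap 42 mm across and 20 mm high, below it 8 mm of neck, then the shoulder; grip it from above by the cap, any way round. About 420 g. Origin: centre of its underside, z up. Starts upright on the bench (z = 0), in front of or beside the shelf.
- bottle_125: The second largest of four closed amber glass bottles with blank labels and black caps: 112 mm tall in all, round body 53 mm across. Cap 36 mm across and 20 mm high, below it 8 mm of neck, then the shoulder; grip it from above by the cap, any way round. About 240 g. Origin: centre of its underside, z up. Starts upright on the bench (z = 0), in front of or beside the shelf.
- bottle_60: The third largest of four closed amber glass bottles with blank labels and black caps: 90 mm tall in all, round body 43 mm across. Cap 31 mm across and 19 mm high, below it 8 mm of neck, then the shoulder; grip it from above by the cap, any way round. About 140 g. Origin: centre of its underside, z up. Starts upright on the bench (z = 0), in front of or beside the shelf.
- bottle_30: The smallest and shortest of four closed amber glass bottles with blank labels and black caps: 70 mm tall in all, round body 36 mm across. Cap 27 mm across and 18 mm high, below it 8 mm of neck, then the shoulder; grip it from above by the cap, any way round. About 80 g. Origin: centre of its underside, z up. Starts upright on the bench (z = 0), in front of or beside the shelf.
- mat_a: Round black rubber mat, 84 mm across, 2 mm thick, fixed on the low white bench shelf: the one at the shelf's +y end. The four equal mats lie in a row at 90 mm spacing, a, b, c, d from +y to -y. Origin: centre of its underside, 45 mm above the bench; bottles stand 2 mm above it. y axis along the row, x axis across the shelf, away from the robot.
- mat_b: Round black rubber mat, 84 mm across, 2 mm thick, fixed on the low white bench shelf: second from the +y end. Origin and axes as mat_a. The shelf board is 130 mm deep and 470 mm long, centred under the row; a thin retaining rod runs along its far side, 58 mm behind the row's line, up to 26 mm above the board.
- mat_c: Round black rubber mat, 84 mm across, 2 mm thick, fixed on the low white bench shelf: third from the +y end. Origin and axes as mat_a. The shelf stands elsewhere and turned a little at each start.
- mat_d: Round black rubber mat, 84 mm across, 2 mm thick, fixed on the low white bench shelf: the one at the shelf's -y end. Origin and axes as mat_a.
- end_guard: Upright steel plate, 110 mm deep, 3 mm thick, 80 mm high above the board, fixed across one end of the shelf, 72 mm beyond the centre of the end mat; beside mat_a or beside mat_d, changing from start to start (a small white jar stands at the other end). Origin: lower edge of the plate, on the row's line, at board height.
- flask: Empty clear glass conical flask standing on the bench among the bottles, 83 mm tall, 51 mm across the base, 28 mm across the rim. Origin: centre of its underside. Not to be moved.

How it is judged:
By the outcome, as a careful person would: the job done as asked, in the order asked, and still so for the second after the job is handed in, with the robot touching nothing.
It also fails if it takes over 104 s, if anything falls off the work surface, if the arm or the gripper's body presses on something with over 40 N, if the wrist force passes 120 N, or if a joint passes its speed limit or range.

### The arm

A 6-joint arm with a two-finger parallel gripper is mounted at the origin on the work surface. World frame = base frame: x ahead of the robot, y to its left, z up, the work surface at z = 0. Lengths are in mm, angles in degrees, forces in N, time in s.
With the tool pointing down it reaches from about 275 to 750 mm from the base axis. Payload 10.2 kg.
Tool frame: the origin (TCP) lies at the very end of the fingers, on their centre line; the grasp point (between the pads) lies 19 mm behind it; y points along the fingers, x is the direction in which the jaws open and shut, and the axes are right-handed (so a half turn about y gives the same grasp; the last joint's range is limited). The gripper opens to 85 mm and grips with 20 to 120 N. Pads are 22 mm wide; open, the fingers measure 114 mm over their backs; the gripper's body (76 mm by 85 mm) begins 54 mm behind the grasp point. The pads swing forward as they close: fully open they stand 13 mm farther back than shut.
Start: joints at [-79.32, 17.928, 85.812, -0, 76.261, -12.8], TCP at [209.162, -481.542, 231.294] pointing down, gripper open.
Joint ranges: [-168.41, 168.41], [-55.51, 124.54], [10.69, 146.95], [-70.63, 250.63], [1, 178], [-165.06, 165.06]. Speed limits (degrees/s): [136.94, 136.94, 172.46, 180, 180, 180].

### API

Orientations are given as a 3x3 rotation matrix whose columns are the frame's x, y, z axes.
In Python, from rig import env, vision gives the robot as it stands.
- The arm moves only by the tool apply_moves, never from a script. Its arguments are lists of equal length, an entry for each row: "slide": the shift along the tool's x, y, z in m, a list of three; "dr": the turn, a rotation vector about the tool's x, y, z in degrees, a list of three; "jaw": the closure in counts, from 0 (fully open) to 255 (shut). In form: {"slide": [[x, y, z], ...], "dr": [[rx, ry, rz], ...], "jaw": [jaw, ...]}. A call has 1 to 12 rows; each row shifts and turns the commanded pose from where the row before left it, along the tool's axes as they then stand; what a row does not reach is not made up. A row lasts 1/8 s, in which the tool goes at most 62.5 mm and 10.7 degrees, less where a joint would pass 70% of its speed; a pose out of reach is approached as far as the arm can. A call with a gripper value outside its range is refused whole. The fingers move at their own pace and stop on an object; "force" is the grip in N (left out, the last holds). Time passes only in rows, so rows that do not move let the fingers close. It gives the time, the measured TCP pose, the force and the opening at its end, in the units of the state.
- env.sense(): the state, without advancing time (a new reading comes with each control period).
- vision.read_camera(name): name is "side" or "top" or "wrist"; returns (picture, depth): 480x640x3 uint8, red, green, blue; 480x640 float32, mm along the optical axis (not along the pixel's ray), 0 where there is no reading.
- vision.camera_params(name): a dict with "fx", "fy", "cx", "cy" (pixels), "k1" (the pictures are not rectified: a ray, as slopes to the right and down, at radius r is drawn at 1 + k1 r^2 times it, then the intrinsics apply), "pose" (4x4, takes a point from camera to world coordinates). Camera axes: x right, y down, z forward; pixel columns grow to the right and rows downward; lengths in mm; the calibration is good to about 2 mm. A picture is of the moment at which its call begins: read the wrist's pose just before it. camera_params takes no time and is no camera call; for the wrist camera it gives the pose at the moment of the call.
- env.finish_job(): hands the job in, once; it reports no verdict.
The state is a dict: "time_s": time; "joints": joint angles; "dq": joint speeds; "joint_torque": joint torques, N m; "position": TCP position; "tcp_rot": TCP orientation; "wrist_force": force on the tool from outside, world axes, zero at the start; "wrist_torque": the same for the moment, N m; "gripper_width": finger opening in mm.
Only numpy, scipy, OpenCV 4.12 (cv2) and the standard library are available. Lean on these libraries where they do the work, as an engineer would, in place of code of your own. Each camera call takes 0.05 s, during which the arm holds its last target.

## Working session

There is one attempt and no reset: what is moved stays moved. The work goes in short steps, Python scripts to look and compute and a tool call to move; the robot and the scene stay as the last step left them, time stands still between calls to the robot, and variables do not carry over. Pictures are saved under pics/ and viewed, and the job is handed in when it is done.

Besides the shell and the picture viewer there is one more tool, called after "Emit:" as name(argument=value, ...) on one line, values as JSON. apply_moves: Moves the arm, as the interface text tells. Its arguments: {"type":"object","properties":{"slide":{"type":"array"},"dr":{"type":"array"},"jaw":{"type":"array"},"force":{"type":"number"}},"required":["slide","dr","jaw"]}

```bash
ls; mkdir -p pics
python3 - <<'E'
from rig import env, vision
import cv2,numpy as np
s=env.sense();print(s)
for n in ("top","side"):
    im,d=vision.read_camera(n);cv2.imwrite(f"pics/{n}0.png",im[:,:,::-1]);np.savez(f"{n}0.npz",im=im,d=d)
    p=vision.camera_params(n);print(n,{k:(np.round(v,4).tolist() if k=="pose" else v) for k,v in p.items()})
E
```

```text
pics
{'time_s': 0.0, 'joints': array([-7.93196501e+01,  1.79578397e+01,  8.58561240e+01, -1.54646566e-03,
        7.62589842e+01, -1.27988878e+01]), 'dq': array([ 0.0497608 , -0.05026797,  0.15777344, -0.13126635,  0.01073294,
        0.02379123]), 'joint_torque': array([-1.25930968e-03, -4.12275445e+01, -2.59738111e+01, -3.14544914e-04,
        4.20086624e-03, -4.14848913e-06]), 'position': array([ 209.10926448, -481.26921899,  230.73550411]), 'tcp_rot': array([[ 3.98422459e-01, -2.61722424e-04,  9.17201982e-01],
       [-9.17201171e-01,  1.24626624e-03,  3.98422463e-01],
       [-1.24735396e-03, -9.99999189e-01,  2.56488346e-04]]), 'wrist_force': array([-0.61719438, -0.18815571, -0.29964904]), 'wrist_torque': array([-0.04020384, -0.00641783,  0.00355388]), 'gripper_width': 85.27691802608527}
top {'fx': 612.4809960771325, 'fy': 612.4809960771325, 'cx': 319.836243936813, 'cy': 237.67399978588207, 'k1': -0.08003417764343239, 'pose': [[0.0088, -0.9987, 0.0506, 474.8676], [-0.9998, -0.0096, -0.0155, 12.1295], [0.016, -0.0504, -0.9986, 1490.5627], [0.0, 0.0, 0.0, 1.0]]}
side {'fx': 601.6016131920745, 'fy': 601.6016131920745, 'cx': 328.8789936994166, 'cy': 239.17091686583728, 'k1': -0.03555624355296944, 'pose': [[-0.7201, -0.3649, 0.5902, -240.9367], [-0.6936, 0.4032, -0.597, 818.0434], [-0.0202, -0.8392, -0.5434, 828.2455], [0.0, 0.0, 0.0, 1.0]]}
```

View pics/top0.png

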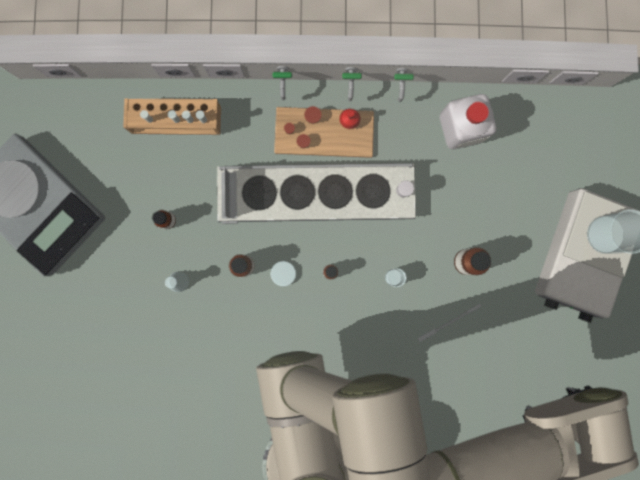

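View pics/side0.png

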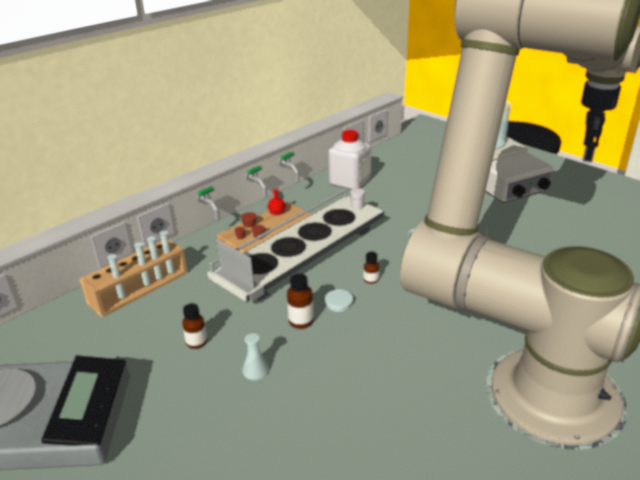

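```bash
cat > h.py <<'E'
import numpy as np,cv2
from rig import env,vision
def ray(p,u,v):
    K=np.array([[p['fx'],0,p['cx']],[0,p['fy'],p['cy']],[0,0,1]])
    xd=np.array([(u-p['cx'])/p['fx'],(v-p['cy'])/p['fy']]);x=xd.copy()
    for _ in range(20): x=xd/(1+p['k1']*(x@x))
    return np.array([x[0],x[1],1.])
def at_z(p,u,v,z):
    P=np.array(p['pose']);r=P[:3,:3]@ray(p,u,v);t=P[:3,3];return t+r*(z-t[2])/r[2]
def at_d(p,u,v,d):
    P=np.array(p['pose']);return P[:3,:3]@(ray(p,u,v)*d)+P[:3,3]
def proj(p,X):
    P=np.array(p['pose']);c=P[:3,:3].T@(np.asarray(X,float)-P[:3,3]);x=c[:2]/c[2];x=x*(1+p['k1']*(x@x))
    return np.array([p['fx']*x[0]+p['cx'],p['fy']*x[1]+p['cy']])
def crop(im,u0,v0,u1,v1,k,fn):
    cv2.imwrite(fn,cv2.resize(im[v0:v1,u0:u1,::-1],None,fx=k,fy=k,interpolation=cv2.INTER_CUBIC))
E
python3 - <<'E'
from h import *
z=np.load("top0.npz");im,d=z['im'],z['d'];p=vision.camera_params("top")
crop(im,140,200,340,300,4,"pics/t1.png");crop(im,360,160,520,300,4,"pics/t2.png")
crop(im,210,155,420,230,3.8,"pics/t3.png")
for u,v in [(163,218),(240,265),(331,271),(476,262),(396,278),(172,283),(283,273)]:
    print(u,v,d[v,u],at_d(p,u,v,d[v,u]).round(1), np.percentile([at_d(p,a,b,d[b,a])[2] for a in range(u-9,u+10) for b in range(v-9,v+10) if d[b,a]>0],[50,90,97,99]).round(1))
E
```

```text
163 218 1398.922 [587.6 351.   90.1] [62.1 91.6 94.3 95.8]
240 265 1374.17 [481.5 169.6 112.4] [107.6 114.7 116.4 117.8]
331 271 1419.3479 [469.7 -36.5  69.7] [28.4 70.9 73.8 75.1]
476 262 1357.7744 [ 492.4 -357.5  137.5] [133.8 140.1 142.  142.8]
396 278 1483.2649 [ 453.8 -196.5    7.4] [ 5.1 58.  60.4 61.6]
172 283 1398.7598 [438.7 328.8  83.1] [36.5 85.  87.1 88.8]
283 273 1469.8032 [463.7  77.   17.1] [15.5 19.5 21.6 23.1]
```

View pics/t1.png

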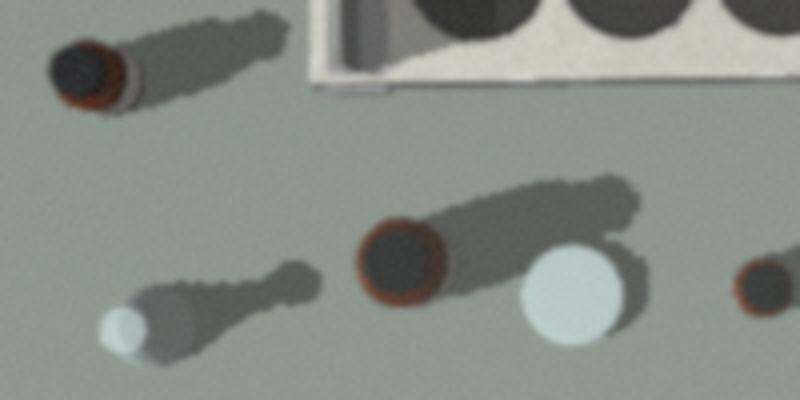

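View pics/t2.png

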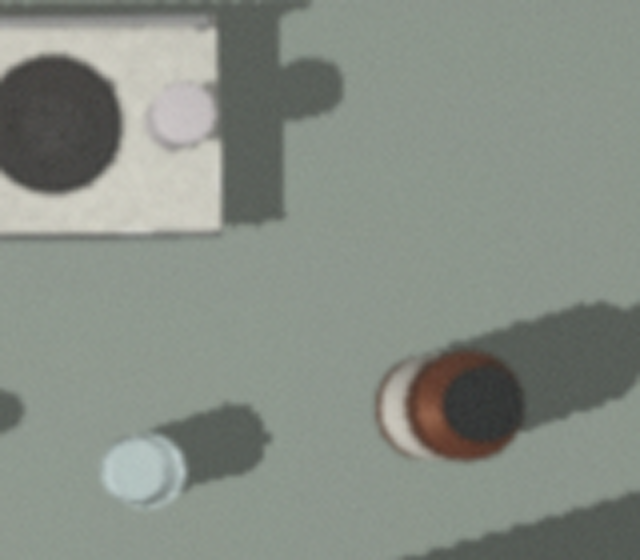

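View pics/t3.png

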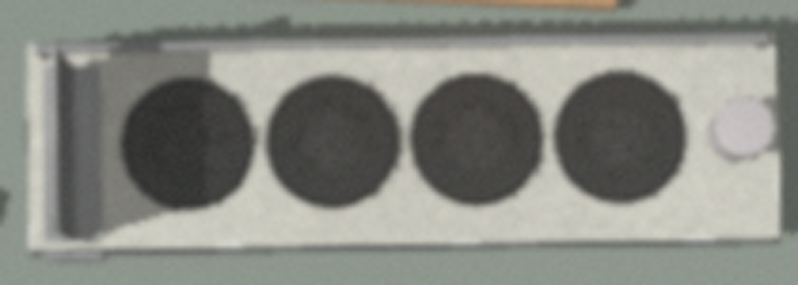

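Run:
```python
from h import *
z=np.load("top0.npz");im,d=z['im'],z['d'];p=vision.camera_params("top")
g=im.astype(float)
def blob(box,thr,zz,name):
    u0,v0,u1,v1=box;s=im[v0:v1,u0:u1].max(2);k=8
    s=cv2.resize(s,None,fx=k,fy=k,interpolation=cv2.INTER_CUBIC)
    m=(s<thr).astype(np.uint8)
    n,l,st,c=cv2.connectedComponentsWithStats(m);i=1+np.argmax(st[1:,4])
    u=u0+(c[i][0]+.5)/k-.5;v=v0+(c[i][1]+.5)/k-.5
    cn=cv2.findContours((l==i).astype(np.uint8),0,1)[0][0];e=cv2.minEnclosingCircle(cn)
    pe=((e[0][0]+.5)/k-.5+u0,(e[0][1]+.5)/k-.5+v0)
    X=at_z(p,u,v,zz);print(name,(round(u,1),round(v,1)),np.round(pe,1),"dia mm",round(2*e[1]/k*(1490-zz)/612,1),X.round(1),at_z(p,*pe,zz).round(1));return X
blob((150,208,172,228),72,90,"b60");blob((228,253,252,277),78,112,"b125")
blob((322,262,340,281),78,70,"b30");blob((465,246,496,276),75,138,"b250")
M=[blob((239,172,279,212),100,47,"a"),blob((279,172,317,212),110,47,"b"),blob((317,172,354,212),110,47,"c"),blob((354,172,394,212),110,47,"d")]
M=np.array(M);print(np.diff(M,axis=0).round(1))
# flask base & shelf height
print(at_z(p,140+160/4,200+325/4,0))
im2=im.copy()
```

```text
b60 (np.float64(162.2), np.float64(217.8)) [162.1 218. ] dia mm 43.9 [588.  352.9  90. ] [587.6 353.1  90. ]
b125 (np.float64(241.4), np.float64(264.5)) [241.3 264.9] dia mm 47.7 [482.5 166.5 112. ] [481.7 166.7 112. ]
b30 (np.float64(331.7), np.float64(271.3)) [331.7 271.5] dia mm 29.2 [469. -38.  70.] [468.6 -38.1  70. ]
b250 (np.float64(480.8), np.float64(260.3)) [480.9 259.8] dia mm 48.3 [ 496.3 -368.2  138. ] [ 497.4 -368.5  138. ]
a (np.float64(258.4), np.float64(192.2)) [258.3 192.1] dia mm 84.5 [654.3 136.1  47. ] [654.5 136.4  47. ]
b (np.float64(297.2), np.float64(191.8)) [297.4 191.8] dia mm 82.4 [656.2  44.3  47. ] [656.3  43.9  47. ]
c (np.float64(335.0), np.float64(191.2)) [335.2 191.1] dia mm 81.9 [658.6 -45.3  47. ] [658.9 -45.7  47. ]
d (np.float64(372.8), np.float64(190.7)) [372.9 190.5] dia mm 81.5 [ 661.  -135.1   47. ] [ 661.4 -135.4   47. ]
[[  1.9 -91.8   0. ]
 [  2.4 -89.6   0. ]
 [  2.4 -89.8   0. ]]
[441.02850885 327.97367773   0.        ]
```

Run:
```python
from h import *
z=np.load("top0.npz");im,d=z['im'].astype(int),z['d'];p=vision.camera_params("top")
for n,(u0,v0,u1,v1),zz in [("b60",(148,206,176,230),90),("b125",(226,251,256,279),112),("b30",(322,260,342,282),70),("b250",(462,243,500,278),138)]:
    k=8;s=cv2.resize(im[v0:v1,u0:u1].astype(np.uint8),None,fx=k,fy=k,interpolation=cv2.INTER_CUBIC).astype(int)
    m=((s[:,:,0]-s[:,:,2]<14)&(s.max(2)<80)).astype(np.uint8)
    N,l,st,c=cv2.connectedComponentsWithStats(m);i=1+np.argmax(st[1:,4])
    u=u0+(c[i][0]+.5)/k-.5;v=v0+(c[i][1]+.5)/k-.5
    print(n,round(u,1),round(v,1),"dia",round(np.sqrt(st[i,4]*4/np.pi)/k*(1490-zz)/612,1),at_z(p,u,v,zz).round(1))
for n,u,v,zz in [("b60",159.4,217.4,90),("b125",239.4,264.9,112),("b30",330.9,271.4,70),("b250",480.6,260.1,138)]: print(n,at_z(p,u,v,zz).round(1))
```

```text
b60 159.2 217.4 dia 30.4 [588.9 359.7  90. ]
b125 239.2 265.0 dia 35.8 [481.4 171.4 112. ]
b30 331.9 271.3 dia 27.2 [469.1 -38.5  70. ]
b250 481.2 260.3 dia 43.6 [ 496.3 -369.   138. ]
b60 [588.9 359.4  90. ]
b125 [481.7 171.  112. ]
b30 [468.8 -36.3  70. ]
b250 [ 496.7 -367.7  138. ]
```

Emit:
apply_moves(slide=[[0, 0, 0], [0, 0, 0], [0, 0, 0], [0, 0, 0], [0, 0, 0], [0, 0, 0], [0, 0, 0], [0.048, 0, 0.019], [0.048, 0, 0.019], [0.048, 0, 0.019], [0.048, 0, 0.019], [0.048, 0, 0.019]], dr=[[0, -9.5, 0], [0, -9.5, 0], [0, -9.5, 0], [0, -9.5, 0], [0, -9.5, 0], [0, -9.5, 0], [0, -9.5, 0], [0, 0, 0], [0, 0, 0], [0, 0, 0], [0, 0, 0], [0, 0, 0]], jaw=[0, 0, 0, 0, 0, 0, 0, 0, 0, 0, 0, 0], force=40)

```text
time_s: 1.6
position: [450.6, -385.7, 231.0]
tcp_rot: [[1.0, -0.0, 0.0], [-0.0, 0.0, 1.0], [-0.0, -1.0, 0.0]]
wrist_force: [-0.2, -0.6, -0.3]
gripper_width: 85.4
```

Run:
```python
from h import *
p=vision.camera_params("wrist");im,d=vision.read_camera("wrist");s=env.sense();print(s['position'],s['tcp_rot'].round(3).tolist(),s['time_s'])
cv2.imwrite("pics/w1.png",im[:,:,::-1]);print(p['pose'].round(3).tolist())
X=proj(p,[496.5,-368.5,138]);print(X)
```

```text
[ 455.04443604 -382.82405597  230.65550782] [[1.0, 0.002, -0.004], [0.004, 0.002, 1.0], [0.002, -1.0, 0.002]] 1.65
[[1.0, 0.0, -0.0, 449.513], [0.0, -0.955, -0.296, -310.338], [-0.0, 0.296, -0.955, 374.106], [0.0, 0.0, 0.0, 1.0]]
[391.71871228 219.44120097]
```

View pics/w1.png

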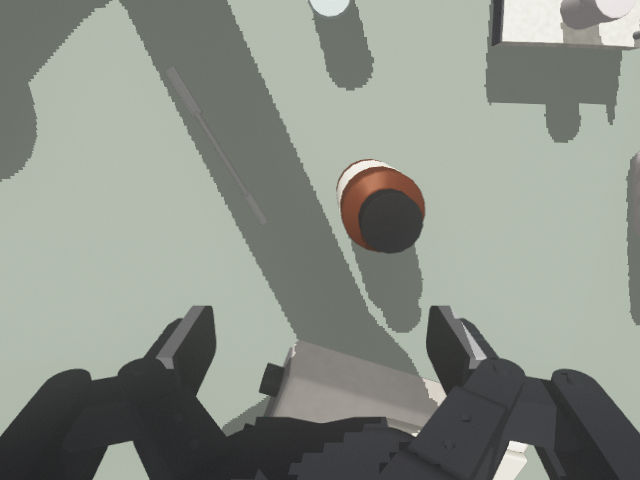

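Emit:
apply_moves(slide=[[0.023, 0, 0.009], [0.023, 0, 0.009], [0, 0, 0], [0, 0, 0], [0, 0, 0]], dr=[[0, 0, 0], [0, 0, 0], [0, 0, 0], [0, 0, 0], [0, 0, 0]], jaw=[0, 0, 0, 0, 0])

```text
time_s: 2.28
position: [494.5, -369.1, 231.3]
tcp_rot: [[1.0, -0.0, 0.001], [-0.001, 0.0, 1.0], [-0.0, -1.0, 0.0]]
wrist_force: [0.3, -0.7, 1.1]
gripper_width: 85.3
```

Run:
```python
from h import *
p=vision.camera_params("wrist");im,d=vision.read_camera("wrist");s=env.sense();print(s['position'],s['time_s'])
cv2.imwrite("pics/w2.png",im[:,:,::-1])
print(proj(p,[496.5,-368.5,138]),p['fx']/240)
```

```text
[ 494.6200848  -369.04600154  231.36809894] 2.325
[325.27091012 243.18202126] 1.5322546224263067
```

View pics/w2.png

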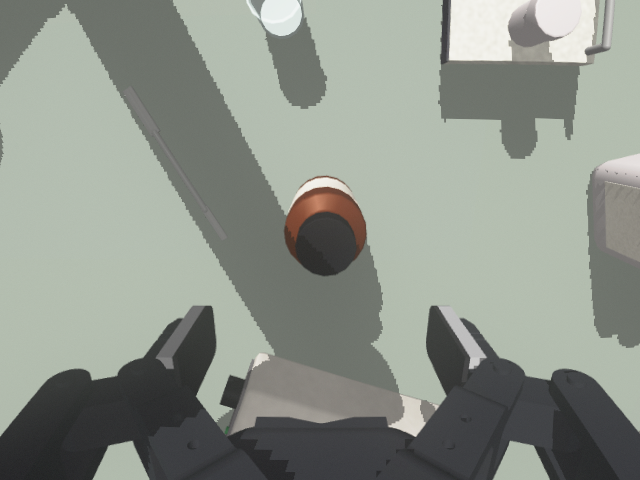

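Emit:
apply_moves(slide=[[0.002, 0.036, 0.0005], [0, 0.036, 0], [0, 0.03, 0], [0, 0.02, 0], [0, 0, 0], [0, 0, 0], [0, 0, 0], [0, 0, 0], [0, 0, 0], [0, 0, 0], [0, 0, 0], [0, 0, 0]], dr=[[0, 0, 0], [0, 0, 0], [0, 0, 0], [0, 0, 0], [0, 0, 0], [0, 0, 0], [0, 0, 0], [0, 0, 0], [0, 0, 0], [0, 0, 0], [0, 0, 0], [0, 0, 0]], jaw=[0, 0, 0, 0, 0, 0, 255, 255, 255, 255, 255, 255], force=40)

```text
time_s: 3.82
position: [497.4, -368.3, 109.9]
tcp_rot: [[1.0, 0.001, 0.0], [-0.0, -0.001, 1.0], [0.001, -1.0, -0.001]]
wrist_force: [0.7, -0.2, 5.1]
gripper_width: 40.0
```

Run:
```python
from h import *
im,d=vision.read_camera("wrist");s=env.sense();print(s['position'],s['time_s'],s['gripper_width'],s['wrist_force'])
cv2.imwrite("pics/w3.png",im[:,:,::-1])
```

```text
[ 497.45920723 -368.32530546  109.89558299] 3.875 39.81531279350317 [0.5065489  0.63513875 4.75935782]
```

View pics/w3.png

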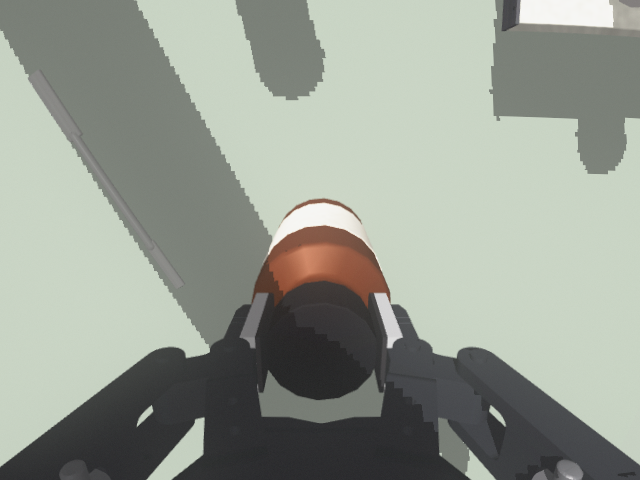

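Emit:
apply_moves(slide=[[0, -0.015, 0], [0, -0.04, 0], [0, -0.05, 0], [0, -0.04, 0], [0, -0.01, 0.01], [0.008, 0, 0.025], [0.013, 0, 0.04], [0.016, 0, 0.05], [0.016, 0, 0.05], [0.016, 0, 0.05], [0.016, 0, 0.05], [0.016, 0, 0.05]], dr=[[0, 0, 0], [0, 0, 0], [0, 0, 0], [0, 0, 0], [0, 0, 0], [0, 0, 0], [0, 0, 0], [0, 0, 0], [0, 0, 0], [0, 0, 0], [0, 0, 0], [0, 0, 0]], jaw=[255, 255, 255, 255, 255, 255, 255, 255, 255, 255, 255, 255])

```text
time_s: 5.38
position: [597.7, -40.7, 262.3]
tcp_rot: [[1.0, -0.004, 0.0], [-0.0, 0.001, 1.0], [-0.004, -1.0, 0.001]]
wrist_force: [0.9, -0.1, -4.7]
gripper_width: 39.8
```

Emit:
apply_moves(slide=[[0.016, 0, 0.05], [0.016, 0, 0.05], [0.013, 0, 0.04], [0.009, 0, 0.025], [0.003, 0, 0.013], [0, 0, 0], [0, 0, 0], [0, 0, 0]], dr=[[0, 0, 0], [0, 0, 0], [0, 0, 0], [0, 0, 0], [0, 0, 0], [0, 0, 0], [0, 0, 0], [0, 0, 0]], jaw=[255, 255, 255, 255, 255, 255, 255, 255])

```text
time_s: 6.38
position: [655.3, 133.8, 264.4]
tcp_rot: [[1.0, 0.0, 0.002], [-0.002, -0.0, 1.0], [0.0, -1.0, -0.0]]
wrist_force: [1.0, -0.4, -4.3]
gripper_width: 40.1
```

Run:
```python
from h import *
im,d=vision.read_camera("wrist");im2,d2=vision.read_camera("side");s=env.sense();print(s['position'],s['time_s'],s['gripper_width'],s['wrist_force'])
cv2.imwrite("pics/w4.png",im[:,:,::-1]);cv2.imwrite("pics/s4.png",im2[:,:,::-1])
```

```text
[655.35300123 134.10315705 264.46347245] 6.475 39.758123174840456 [-0.00902431 -0.52250054 -4.94674046]
```

View pics/s4.png

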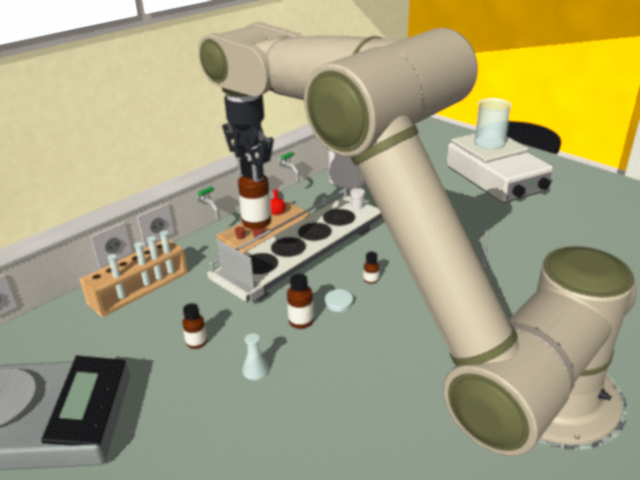

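View pics/w4.png

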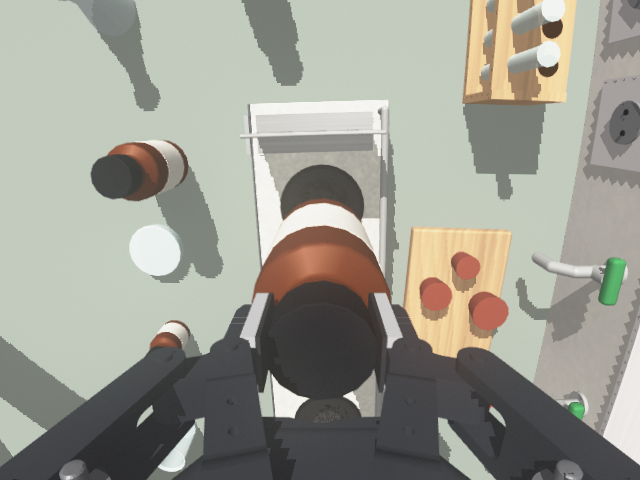

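Emit:
apply_moves(slide=[[-0.001, 0.03, 0.001], [0, 0.036, 0], [0, 0.02, 0], [0, 0.01, 0], [0, 0.004, 0], [0, 0.003, 0], [0, 0.002, 0], [0, 0, 0], [0, 0, 0]], dr=[[0, 0, 0], [0, 0, 0], [0, 0, 0], [0, 0, 0], [0, 0, 0], [0, 0, 0], [0, 0, 0], [0, 0, 0], [0, 0, 0]], jaw=[255, 255, 255, 255, 255, 255, 255, 255, 255])

```text
time_s: 7.6
position: [654.5, 135.8, 159.6]
tcp_rot: [[1.0, 0.0, 0.0], [-0.0, 0.0, 1.0], [0.0, -1.0, 0.0]]
wrist_force: [0.4, 0.2, -4.7]
gripper_width: 39.9
```

Run:
```python
from h import *
im2,d2=vision.read_camera("side");s=env.sense();print(s['position'],s['time_s'],s['gripper_width'],s['wrist_force'])
crop(im2,190,60,350,300,2.5,"pics/s5.png")
```

```text
[654.46463355 135.79703074 159.51667852] 7.65 40.10764711397489 [ 0.02824879 -0.45633584 -5.02822298]
```

View pics/s5.png

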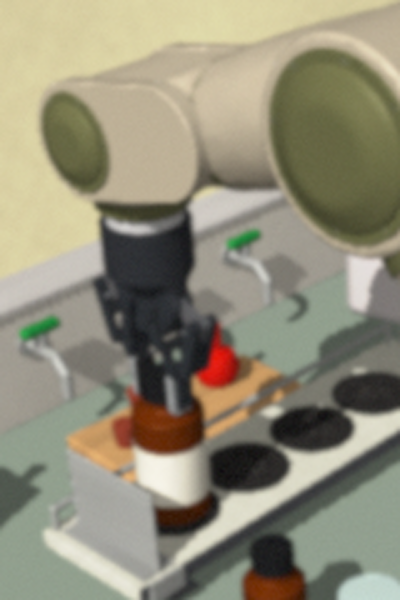

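Emit:
apply_moves(slide=[[0, 0.001, -0.0007], [0, 0.001, 0], [0, 0.0005, 0], [0, 0, 0], [0, 0, 0]], dr=[[0, 0, 0], [0, 0, 0], [0, 0, 0], [0, 0, 0], [0, 0, 0]], jaw=[255, 255, 255, 255, 255])

```text
time_s: 8.28
position: [654.4, 135.1, 157.0]
tcp_rot: [[1.0, 0.0, 0.0], [-0.0, 0.0, 1.0], [0.0, -1.0, 0.0]]
wrist_force: [-0.1, -0.6, -2.1]
gripper_width: 39.6
```

Emit:
apply_moves(slide=[[0, 0.0005, 0], [0, 0, 0]], dr=[[0, 0, 0], [0, 0, 0]], jaw=[255, 255])

```text
time_s: 8.52
position: [654.6, 135.1, 156.9]
tcp_rot: [[1.0, 0.001, 0.0], [-0.0, -0.0, 1.0], [0.001, -1.0, -0.0]]
wrist_force: [-0.8, -0.0, 2.5]
gripper_width: 40.1
```

Emit:
apply_moves(slide=[[0, 0, 0], [0, 0, 0], [0, 0, 0], [0, 0, 0], [0, -0.01, 0], [0, -0.03, 0], [0, -0.03, 0], [-0.03, 0, 0.006], [-0.05, 0, 0.01], [-0.05, 0, 0.01], [-0.043, 0, 0.01], [0, 0, 0]], dr=[[0, 0, 0], [0, 0, 0], [0, 0, 0], [0, 0, 0], [0, 0, 0], [0, 0, 0], [0, 0, 0], [0, 0, 0], [0, 0, 0], [0, 0, 0], [0, 0, 0], [0, 0, 0]], jaw=[150, 80, 0, 0, 0, 0, 0, 0, 0, 0, 0, 0])

```text
time_s: 10.02
position: [479.6, 171.9, 227.6]
tcp_rot: [[1.0, 0.001, -0.001], [0.001, 0.0, 1.0], [0.001, -1.0, 0.0]]
wrist_force: [0.4, 0.1, -0.0]
gripper_width: 84.9
```

Emit:
apply_moves(slide=[[0, 0, 0], [0, 0, 0]], dr=[[0, 0, 0], [0, 0, 0]], jaw=[0, 0])

```text
time_s: 10.28
position: [482.3, 170.8, 226.3]
tcp_rot: [[1.0, 0.0, 0.001], [-0.001, -0.0, 1.0], [0.0, -1.0, -0.0]]
wrist_force: [-0.3, -0.1, -0.5]
gripper_width: 85.0
```

Run:
```python
from h import *
p=vision.camera_params("wrist");im,d=vision.read_camera("wrist");im2,d2=vision.read_camera("side");s=env.sense();print(s['position'],s['time_s'],s['gripper_width'],s['wrist_force'])
cv2.imwrite("pics/w6.png",im[:,:,::-1]);cv2.imwrite("pics/s6.png",im2[:,:,::-1])
print(proj(p,[481.5,171.2,112]),proj(p,[588.9,359.5,90]))
```

```text
[482.019266   170.90603387 226.13088334] 10.375 85.66938957373726 [ 0.06865482  0.52866866 -0.2340899 ]
[321.10308792 234.79963669] [479.01271404 -40.01917418]
```

View pics/w6.png

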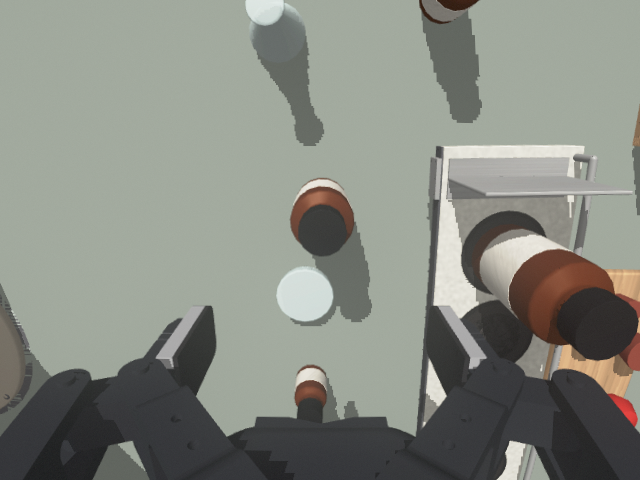

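View pics/s6.png

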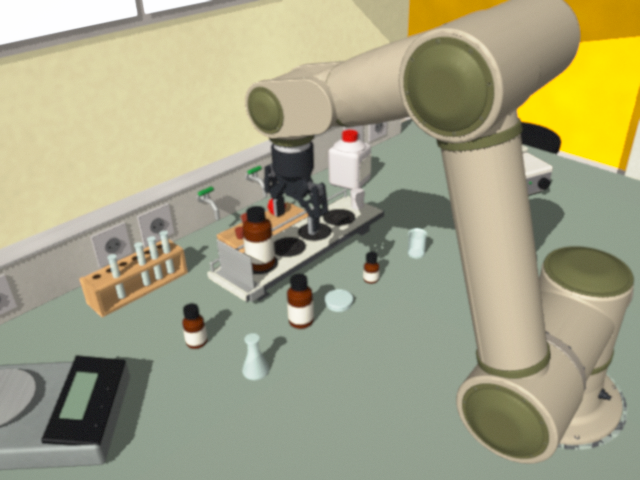

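Emit:
apply_moves(slide=[[0, 0.03, 0.0015], [0, 0.045, 0], [0, 0.038, 0], [0, 0.02, 0], [0, 0.01, 0], [0, 0, 0], [0, 0, 0], [0, 0, 0], [0, 0, 0], [0, 0, 0], [0, 0, 0], [0, 0, 0]], dr=[[0, 0, 0], [0, 0, 0], [0, 0, 0], [0, 0, 0], [0, 0, 0], [0, 0, 0], [0, 0, 0], [0, 0, 0], [0, 0, 0], [0, 0, 0], [0, 0, 0], [0, 0, 0]], jaw=[0, 0, 0, 0, 0, 0, 255, 255, 255, 255, 255, 255])

```text
time_s: 11.88
position: [481.8, 172.7, 83.9]
tcp_rot: [[1.0, 0.001, 0.0], [-0.0, 0.0, 1.0], [0.001, -1.0, 0.0]]
wrist_force: [0.2, -0.9, 5.0]
gripper_width: 33.6
```

Emit:
apply_moves(slide=[[0, -0.015, 0], [0, -0.045, 0], [0, -0.05, 0], [0, -0.05, 0], [0, -0.025, 0], [0.012, 0, -0.016], [0.028, 0, -0.03], [0.04, 0, -0.03], [0.04, 0, -0.026], [0.036, 0, -0.02], [0.018, 0, -0.0055], [0, 0, 0]], dr=[[0, 0, 0], [0, 0, 0], [0, 0, 0], [0, 0, 0], [0, 0, 0], [0, 0, 0], [0, 0, 0], [0, 0, 0], [0, 0, 0], [0, 0, 0], [0, 0, 0], [0, 0, 0]], jaw=[255, 255, 255, 255, 255, 255, 255, 255, 255, 255, 255, 255])

```text
time_s: 13.38
position: [655.7, 43.5, 265.7]
tcp_rot: [[1.0, -0.004, 0.002], [-0.002, 0.0, 1.0], [-0.004, -1.0, 0.0]]
wrist_force: [-0.6, 0.6, -2.4]
gripper_width: 33.7
```

Emit:
apply_moves(slide=[[0, 0, 0], [0, 0, 0]], dr=[[0, 0, 0], [0, 0, 0]], jaw=[255, 255])

```text
time_s: 13.62
position: [654.8, 45.4, 268.5]
tcp_rot: [[1.0, -0.0, -0.0], [0.0, -0.0, 1.0], [-0.0, -1.0, -0.0]]
wrist_force: [-0.3, -0.5, -1.1]
gripper_width: 33.8
```

Run:
```python
from h import *
im2,d2=vision.read_camera("wrist");s=env.sense();print(s['position'],s['time_s'],s['gripper_width'],s['wrist_force'])
cv2.imwrite("pics/w7.png",im2[:,:,::-1])
```

```text
[654.8892263   45.36381854 268.60140523] 13.675 33.75576971310801 [ 0.13741152  0.41219738 -0.84796897]
```

View pics/w7.png

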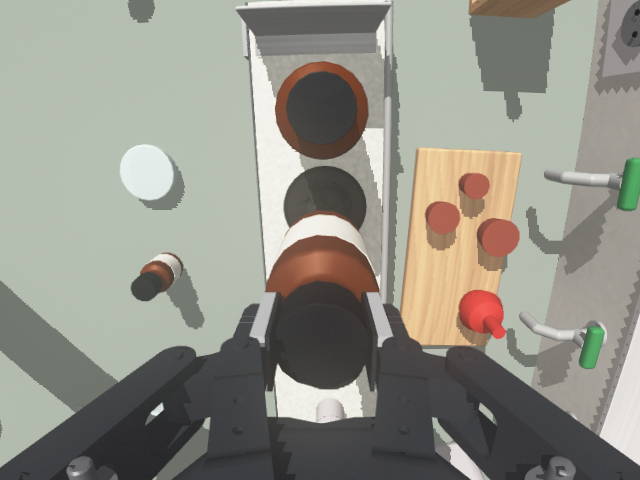

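Emit:
apply_moves(slide=[[0.0015, 0.03, 0], [0, 0.045, 0], [0, 0.035, 0], [0, 0.015, 0], [0, 0.006, 0], [0, 0.003, 0], [0, 0.002, 0], [0, 0.001, 0], [0, 0, 0], [0, 0, 0]], dr=[[0, 0, 0], [0, 0, 0], [0, 0, 0], [0, 0, 0], [0, 0, 0], [0, 0, 0], [0, 0, 0], [0, 0, 0], [0, 0, 0], [0, 0, 0]], jaw=[255, 255, 255, 255, 255, 255, 255, 255, 255, 255])

```text
time_s: 14.92
position: [656.9, 45.1, 131.5]
tcp_rot: [[1.0, 0.0, 0.0], [-0.0, -0.0, 1.0], [0.0, -1.0, -0.0]]
wrist_force: [0.3, 0.0, -2.0]
gripper_width: 33.4
```

Emit:
apply_moves(slide=[[0, 0.0005, 0], [0, 0, 0], [0, 0.0005, 0], [0, 0, 0]], dr=[[0, 0, 0], [0, 0, 0], [0, 0, 0], [0, 0, 0]], jaw=[255, 255, 255, 255])

```text
time_s: 15.42
position: [657.1, 45.1, 130.9]
tcp_rot: [[1.0, 0.001, 0.0], [-0.0, -0.0, 1.0], [0.001, -1.0, -0.0]]
wrist_force: [-0.7, -0.5, 4.3]
gripper_width: 33.8
```

Emit:
apply_moves(slide=[[0, 0, 0], [0, 0, 0], [0, 0, 0], [0, 0, 0], [0, -0.01, 0], [0, -0.03, 0], [0, -0.04, 0], [0, -0.03, 0], [-0.01, 0, 0.025], [-0.01, 0, 0.05], [-0.01, 0, 0.055], [-0.01, 0, 0.055]], dr=[[0, 0, 0], [0, 0, 0], [0, 0, 0], [0, 0, 0], [0, 0, 0], [0, 0, 0], [0, 0, 0], [0, 0, 0], [0, 0, 0], [0, 0, 0], [0, 0, 0], [0, 0, 0]], jaw=[150, 80, 0, 0, 0, 0, 0, 0, 0, 0, 0, 0])

```text
time_s: 16.92
position: [615.5, 232.6, 239.7]
tcp_rot: [[1.0, -0.001, -0.0], [0.0, -0.0, 1.0], [-0.001, -1.0, -0.0]]
wrist_force: [1.1, -0.3, 0.2]
gripper_width: 85.3
```

Emit:
apply_moves(slide=[[-0.01, 0, 0.05], [-0.01, 0, 0.05], [-0.008, 0, 0.03], [0, 0, 0], [0, 0, 0], [0, 0, 0]], dr=[[0, 0, 0], [0, 0, 0], [0, 0, 0], [0, 0, 0], [0, 0, 0], [0, 0, 0]], jaw=[0, 0, 0, 0, 0, 0])

```text
time_s: 17.68
position: [589.2, 359.2, 240.2]
tcp_rot: [[1.0, -0.0, 0.002], [-0.002, -0.0, 1.0], [-0.0, -1.0, -0.0]]
wrist_force: [0.4, -0.0, -0.3]
gripper_width: 85.5
```

Run:
```python
from h import *
p=vision.camera_params("wrist");im,d=vision.read_camera("wrist");im2,d2=vision.read_camera("side");s=env.sense();print(s['position'],s['time_s'],s['gripper_width'],s['wrist_force'])
cv2.imwrite("pics/w8.png",im[:,:,::-1]);cv2.imwrite("pics/s8.png",im2[:,:,::-1])
print(proj(p,[588.9,359.5,90]))
```

```text
[589.26346309 359.28985902 240.37070882] 17.775 85.26895572349645 [ 0.09593799 -0.61222551  0.19956618]
[321.65418712 222.50013691]
```

View pics/w8.png

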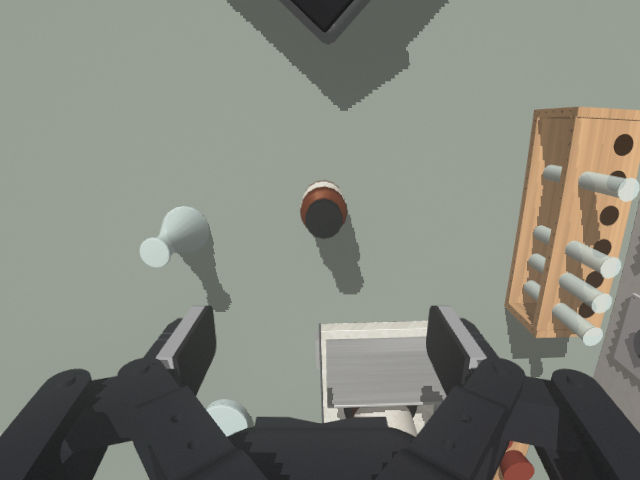

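View pics/s8.png

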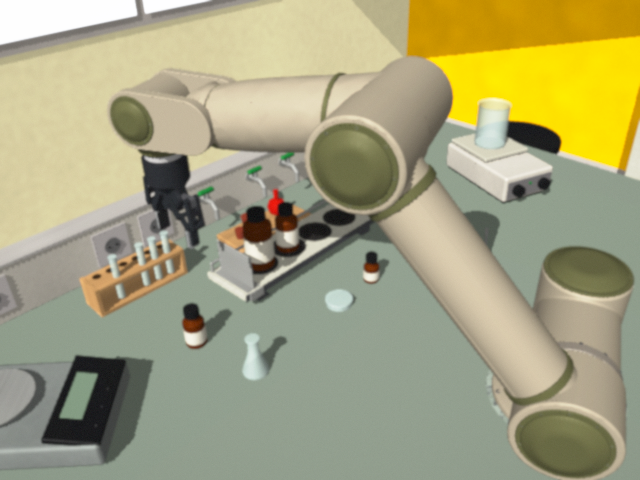

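Emit:
apply_moves(slide=[[0.0012, 0.035, 0.0025], [0, 0.05, 0], [0, 0.05, 0], [0, 0.03, 0], [0, 0.013, 0], [0, 0, 0], [0, 0, 0], [0, 0, 0], [0, 0, 0], [0, 0, 0], [0, 0, 0], [0, 0, 0]], dr=[[0, 0, 0], [0, 0, 0], [0, 0, 0], [0, 0, 0], [0, 0, 0], [0, 0, 0], [0, 0, 0], [0, 0, 0], [0, 0, 0], [0, 0, 0], [0, 0, 0], [0, 0, 0]], jaw=[0, 0, 0, 0, 0, 0, 255, 255, 255, 255, 255, 255])

```text
time_s: 19.27
position: [590.5, 362.8, 63.0]
tcp_rot: [[1.0, 0.001, 0.0], [-0.0, 0.001, 1.0], [0.001, -1.0, 0.001]]
wrist_force: [-0.6, -0.9, 5.7]
gripper_width: 28.8
```

Emit:
apply_moves(slide=[[0, -0.015, 0], [0, -0.045, 0], [0, -0.05, 0], [0, -0.05, 0], [0, -0.04, 0], [0, -0.015, -0.02], [0, 0, -0.04], [0, 0, -0.055], [0, 0, -0.055], [0, 0, -0.055], [0, 0, -0.055], [0.01, 0, -0.05]], dr=[[0, 0, 0], [0, 0, 0], [0, 0, 0], [0, 0, 0], [0, 0, 0], [0, 0, 0], [0, 0, 0], [0, 0, 0], [0, 0, 0], [0, 0, 0], [0, 0, 0], [0, 0, 0]], jaw=[255, 255, 255, 255, 255, 255, 255, 255, 255, 255, 255, 255])

```text
time_s: 20.78
position: [598.7, 29.9, 276.5]
tcp_rot: [[1.0, -0.002, 0.001], [-0.001, 0.0, 1.0], [-0.002, -1.0, 0.0]]
wrist_force: [0.7, 0.4, -2.0]
gripper_width: 28.9
```

Emit:
apply_moves(slide=[[0.02, 0, -0.04], [0.02, 0, -0.025], [0.018, 0, -0.012], [0, 0, 0], [0, 0, 0], [0, 0, 0]], dr=[[0, 0, 0], [0, 0, 0], [0, 0, 0], [0, 0, 0], [0, 0, 0], [0, 0, 0]], jaw=[255, 255, 255, 255, 255, 255])

```text
time_s: 21.52
position: [657.4, -43.9, 277.5]
tcp_rot: [[1.0, -0.0, -0.0], [0.0, 0.0, 1.0], [-0.0, -1.0, 0.0]]
wrist_force: [-0.3, 0.6, -1.3]
gripper_width: 28.8
```

Run:
```python
from h import *
im2,d2=vision.read_camera("wrist");s=env.sense();print(s['position'],s['time_s'],s['gripper_width'],s['wrist_force'])
cv2.imwrite("pics/w9.png",im2[:,:,::-1])
```

```text
[657.53735077 -43.91261573 277.55392557] 21.575 28.635708080278018 [ 0.56396641 -0.64963768 -0.60961519]
```

View pics/w9.png

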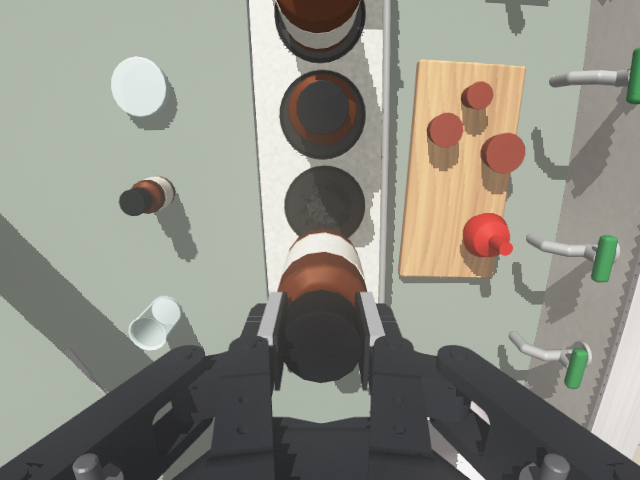

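Emit:
apply_moves(slide=[[0.0012, 0.035, -0.0011], [0, 0.05, 0], [0, 0.045, 0], [0, 0.02, 0], [0, 0.009, 0], [0, 0.004, 0], [0, 0.002, 0], [0, 0.0015, 0], [0, 0, 0], [0, 0, 0]], dr=[[0, 0, 0], [0, 0, 0], [0, 0, 0], [0, 0, 0], [0, 0, 0], [0, 0, 0], [0, 0, 0], [0, 0, 0], [0, 0, 0], [0, 0, 0]], jaw=[255, 255, 255, 255, 255, 255, 255, 255, 255, 255])

```text
time_s: 22.82
position: [659.3, -45.5, 111.0]
tcp_rot: [[1.0, 0.0, 0.0], [-0.0, -0.0, 1.0], [0.0, -1.0, -0.0]]
wrist_force: [0.5, -0.6, -0.7]
gripper_width: 28.7
```

Emit:
apply_moves(slide=[[0, 0.0005, 0], [0, 0, 0], [0, 0.0005, 0], [0, 0, 0]], dr=[[0, 0, 0], [0, 0, 0], [0, 0, 0], [0, 0, 0]], jaw=[255, 255, 255, 255])

```text
time_s: 23.32
position: [659.3, -45.5, 110.1]
tcp_rot: [[1.0, 0.0, 0.0], [-0.0, -0.0, 1.0], [0.0, -1.0, -0.0]]
wrist_force: [-1.0, 0.5, 0.8]
gripper_width: 28.3
```

Emit:
apply_moves(slide=[[0, 0.0004, 0], [0, 0, 0], [0, 0, 0], [0, 0, 0], [0, 0, 0], [0, 0, 0], [0, -0.01, 0], [0, -0.035, 0], [0, -0.045, 0], [-0.03, 0, 0.001], [-0.055, 0, 0.002], [-0.055, 0, 0.002]], dr=[[0, 0, 0], [0, 0, 0], [0, 0, 0], [0, 0, 0], [0, 0, 0], [0, 0, 0], [0, 0, 0], [0, 0, 0], [0, 0, 0], [0, 0, 0], [0, 0, 0], [0, 0, 0]], jaw=[255, 255, 150, 80, 0, 0, 0, 0, 0, 0, 0, 0])

```text
time_s: 24.82
position: [517.7, -40.4, 200.0]
tcp_rot: [[1.0, 0.001, 0.0], [-0.0, -0.0, 1.0], [0.001, -1.0, -0.0]]
wrist_force: [0.9, -0.3, 1.2]
gripper_width: 85.7
```

Emit:
apply_moves(slide=[[-0.04, 0, 0.002], [-0.01, 0, 0], [0, 0, 0], [0, 0, 0], [0, 0, 0]], dr=[[0, 0, 0], [0, 0, 0], [0, 0, 0], [0, 0, 0], [0, 0, 0]], jaw=[0, 0, 0, 0, 0])

```text
time_s: 25.45
position: [469.9, -38.5, 199.2]
tcp_rot: [[1.0, -0.0, 0.0], [-0.0, 0.0, 1.0], [-0.0, -1.0, 0.0]]
wrist_force: [-0.3, 0.3, -0.3]
gripper_width: 85.2
```

Run:
```python
from h import *
p=vision.camera_params("wrist");im,d=vision.read_camera("wrist");im2,d2=vision.read_camera("side");s=env.sense();print(s['position'],s['time_s'],s['gripper_width'],s['wrist_force'])
cv2.imwrite("pics/w10.png",im[:,:,::-1]);cv2.imwrite("pics/s10.png",im2[:,:,::-1])
print(proj(p,[469,-37.8,70]))
```

```text
[469.57603278 -38.45609142 199.16002072] 25.55 85.87048004827581 [ 0.79813065 -1.03377282  0.54566114]
[321.06344481 228.91962719]
```

View pics/w10.png

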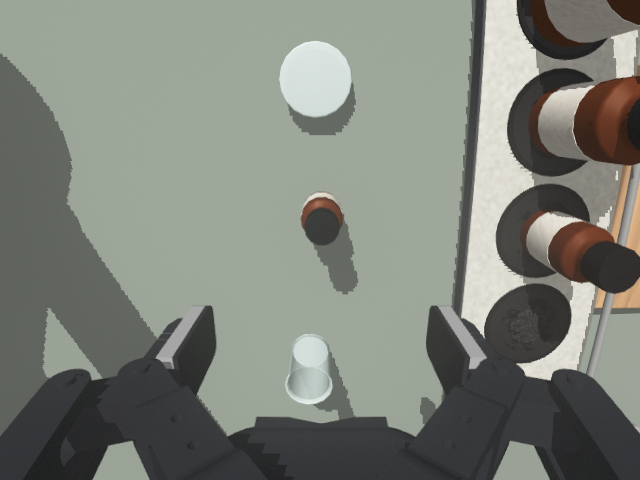

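View pics/s10.png

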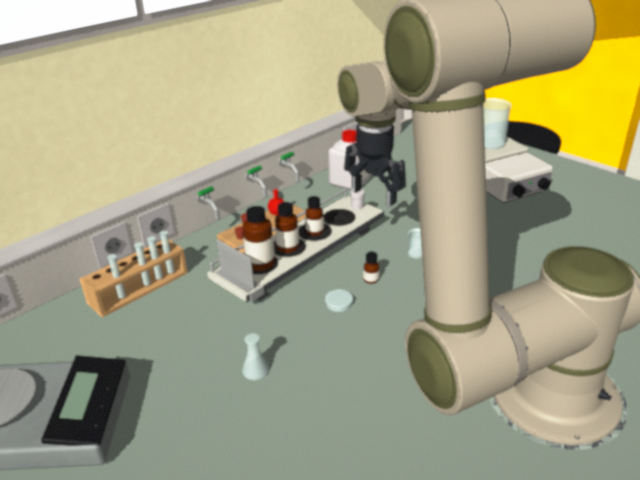

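Emit:
apply_moves(slide=[[0, 0.035, 0.003], [0, 0.05, 0], [0, 0.04, 0], [0, 0.02, 0], [0, 0.011, 0], [0, 0, 0], [0, 0, 0], [0, 0, 0], [0, 0, 0], [0, 0, 0], [0, 0, 0], [0, 0, 0]], dr=[[0, 0, 0], [0, 0, 0], [0, 0, 0], [0, 0, 0], [0, 0, 0], [0, 0, 0], [0, 0, 0], [0, 0, 0], [0, 0, 0], [0, 0, 0], [0, 0, 0], [0, 0, 0]], jaw=[0, 0, 0, 0, 0, 0, 255, 255, 255, 255, 255, 255])

```text
time_s: 27.05
position: [469.5, -35.5, 43.8]
tcp_rot: [[1.0, 0.001, 0.0], [-0.0, -0.0, 1.0], [0.001, -1.0, -0.0]]
wrist_force: [-0.5, 0.8, 5.6]
gripper_width: 24.3
```

Emit:
apply_moves(slide=[[0, 0, 0]], dr=[[0, 0, 0]], jaw=[255])

```text
time_s: 27.18
position: [469.5, -35.5, 43.8]
tcp_rot: [[1.0, 0.001, 0.0], [-0.0, -0.0, 1.0], [0.001, -1.0, -0.0]]
wrist_force: [-1.3, 0.1, 5.1]
gripper_width: 24.6
```

Emit:
apply_moves(slide=[[0, -0.015, 0], [0, -0.045, 0], [0, -0.05, 0], [0, -0.045, 0], [0.01, -0.015, -0.01], [0.03, 0, -0.03], [0.045, 0, -0.03], [0.045, 0, -0.02], [0.04, 0, -0.0095], [0.0214, 0, 0], [0, 0, 0], [0, 0, 0]], dr=[[0, 0, 0], [0, 0, 0], [0, 0, 0], [0, 0, 0], [0, 0, 0], [0, 0, 0], [0, 0, 0], [0, 0, 0], [0, 0, 0], [0, 0, 0], [0, 0, 0], [0, 0, 0]], jaw=[255, 255, 255, 255, 255, 255, 255, 255, 255, 255, 255, 255])

```text
time_s: 28.68
position: [659.9, -134.8, 213.8]
tcp_rot: [[1.0, -0.0, 0.0], [-0.0, 0.0, 1.0], [-0.0, -1.0, 0.0]]
wrist_force: [0.0, -0.9, -0.6]
gripper_width: 24.4
```

Emit:
apply_moves(slide=[[0, 0, 0], [0, 0, 0]], dr=[[0, 0, 0], [0, 0, 0]], jaw=[255, 255])

```text
time_s: 28.92
position: [660.2, -135.0, 213.9]
tcp_rot: [[1.0, 0.0, 0.0], [-0.0, -0.0, 1.0], [0.0, -1.0, -0.0]]
wrist_force: [0.2, 0.5, -0.8]
gripper_width: 25.0
```

Run:
```python
from h import *
im2,d2=vision.read_camera("wrist");s=env.sense();print(s['position'],s['time_s'],s['gripper_width'],s['wrist_force'])
cv2.imwrite("pics/w11.png",im2[:,:,::-1])
```

```text
[ 660.31293824 -134.99721807  213.79536318] 28.975 24.535074486799534 [-0.86029941  0.05608072 -0.04017147]
```

View pics/w11.png

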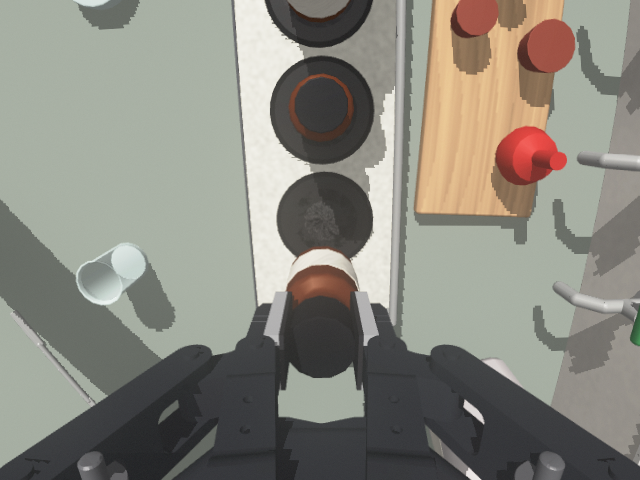

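Emit:
apply_moves(slide=[[0.0005, 0.03, 0], [0, 0.045, 0], [0, 0.03, 0], [0, 0.01, 0], [0, 0.004, 0], [0, 0.002, 0], [0, 0.001, 0], [0, 0, 0], [0, 0, 0]], dr=[[0, 0, 0], [0, 0, 0], [0, 0, 0], [0, 0, 0], [0, 0, 0], [0, 0, 0], [0, 0, 0], [0, 0, 0], [0, 0, 0]], jaw=[255, 255, 255, 255, 255, 255, 255, 255, 255])

```text
time_s: 30.1
position: [661.2, -135.0, 91.7]
tcp_rot: [[1.0, 0.0, 0.0], [-0.0, -0.0, 1.0], [0.0, -1.0, -0.0]]
wrist_force: [0.1, 0.8, -1.0]
gripper_width: 24.8
```

Emit:
apply_moves(slide=[[0, 0.0005, 0], [0, 0, 0], [0, 0.0005, 0], [0, 0, 0]], dr=[[0, 0, 0], [0, 0, 0], [0, 0, 0], [0, 0, 0]], jaw=[255, 255, 255, 255])

```text
time_s: 30.6
position: [661.2, -135.1, 90.9]
tcp_rot: [[1.0, 0.001, 0.0], [-0.0, -0.0, 1.0], [0.001, -1.0, -0.0]]
wrist_force: [-0.8, 0.8, 3.4]
gripper_width: 24.8
```

Contact reached; release, lift and back away.

Emit:
apply_moves(slide=[[0, 0, 0], [0, 0, 0], [0, 0, 0], [0, 0, 0], [0, -0.01, 0], [0, -0.04, 0], [0, -0.05, 0], [0, -0.05, 0], [-0.05, 0, -0.03], [-0.05, 0, -0.05], [-0.05, 0, -0.05], [-0.04, 0, -0.05]], dr=[[0, 0, 0], [0, 0, 0], [0, 0, 0], [0, 0, 0], [0, 0, 0], [0, 0, 0], [0, 0, 0], [0, 0, 0], [0, 0, 0], [0, 0, 0], [0, 0, 0], [0, 0, 0]], jaw=[150, 80, 0, 0, 0, 0, 0, 0, 0, 0, 0, 0])

```text
time_s: 32.1
position: [482.1, -303.1, 241.6]
tcp_rot: [[1.0, 0.001, -0.0], [0.0, -0.001, 1.0], [0.001, -1.0, -0.001]]
wrist_force: [1.5, -0.8, 0.1]
gripper_width: 85.1
```

Emit:
apply_moves(slide=[[0, 0, -0.04], [0, 0, -0.03], [0, 0, 0], [0, 0, 0]], dr=[[0, 0, 0], [0, 0, 0], [0, 0, 0], [0, 0, 0]], jaw=[0, 0, 0, 0])

```text
time_s: 32.6
position: [483.7, -371.5, 240.8]
tcp_rot: [[1.0, 0.0, -0.0], [0.0, -0.0, 1.0], [0.0, -1.0, -0.0]]
wrist_force: [0.4, -0.4, -0.1]
gripper_width: 85.2
```

Run:
```python
from h import *
im,d=vision.read_camera("top");im2,d2=vision.read_camera("side");s=env.sense();print(s['position'],s['time_s'],s['wrist_force'])
crop(im,140,140,440,300,2.6,"pics/t12.png");cv2.imwrite("pics/s12.png",im2[:,:,::-1])
p=vision.camera_params("top")
M=[(654.2,135),(656.4,45),(658.7,-45),(660.9,-135)]
k=8
for n,h,(x,y) in zip("abcd",(138,112,90,70),M):
    uv=proj(p,[x,y,47+h]);u0,v0=(uv-15).astype(int)
    s=cv2.resize(im[v0:v0+30,u0:u0+30],None,fx=k,fy=k,interpolation=cv2.INTER_CUBIC).astype(int)
    m=((s[:,:,0]-s[:,:,2]<14)&(s.max(2)<80)).astype(np.uint8)
    N,l,st,c=cv2.connectedComponentsWithStats(m);i=l[120,120]
    cc=(c[i]+.5)/k-.5+[u0,v0]
    print(n,uv.round(1),cc.round(1),at_z(p,*cc,47+h).round(1),np.sqrt(st[i,4]*4/np.pi)/k*2.2,at_d(p,*uv,np.median(d[int(uv[1])-2:int(uv[1])+3,int(uv[0])-2:int(uv[0])+3]))[2])
    print("flask",proj(p,[440,329,83])) if n=="d" else 0
```

```text
[ 483.88975036 -371.13281744  240.87897081] 32.7 [ 9.13487564e-04  1.21764041e+00 -2.63028586e-01]
a [253.5 184.3] [255.3 185.3] [651.9 131.2 185. ] 42.144301021196526 184.89967198448085
b [295.8 185.3] [295.1 186.5] [653.8  46.4 159. ] 48.970103981007746 159.10146745212614
c [336.5 186.1] [336. 187.] [656.6 -43.8 137. ] 56.40372317899338 136.23884674658916
d [375.9 186.8] [374.4 187.4] [ 659.3 -131.5  117. ] 58.863828701783596 116.39467949415962
flask [171.91338255 282.42986241]
```

View pics/t12.png

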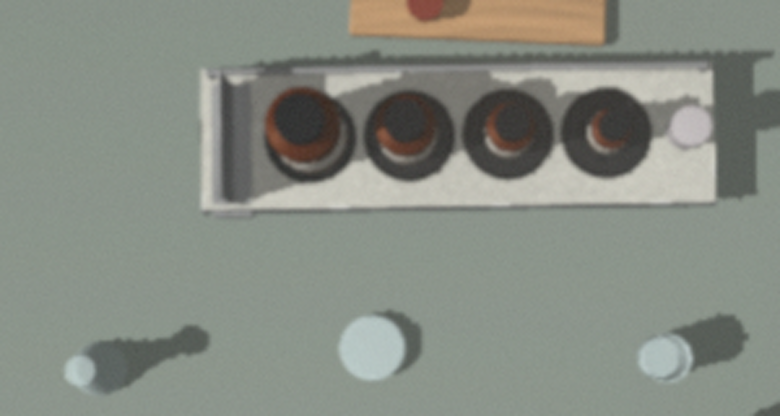

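View pics/s12.png

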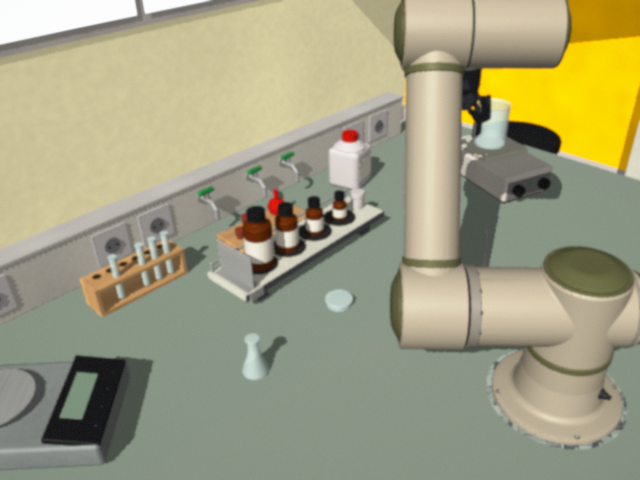

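Run:
```python
from h import *
p=vision.camera_params("wrist");t=env.sense()['position']
off=np.array(p['pose'])[:3,3]-t
a=cv2.imread("pics/w7.png");b=cv2.imread("pics/w9.png");c=cv2.imread("pics/w11.png")
cs=[cv2.resize(i[y:y+130,250:390],None,fx=4,fy=4,interpolation=cv2.INTER_CUBIC) for i,y in ((a,45),(b,55),(c,45))]
for i,q in enumerate(cs): cv2.imwrite(f"pics/z{i}.png",q)
print(off)
for T,M,B,h in [((654.9,45.4,268.6),(654.2,135),(654.5,135.1),138),((657.5,-43.9,277.6),(656.4,45),(657,45.1),112),((660.3,-135,213.8),(658.7,-45),(659.3,-45.5),90)]:
    P=np.array(p['pose']).copy();P[:3,3]=off+T;q=dict(p,pose=P)
    print(proj(q,[*M,47]),proj(q,[*B,47+h]),proj(q,[B[0],B[1],47]))
```

```text
[ -1.31847672  75.42707123 143.06393292]
[321.15188095 112.23629974] [322.08103333 102.50892937] [321.46969843 112.12663574]
[320.7214865  113.36296345] [321.71406544 107.00045454] [321.34118608 113.25647477]
[320.14885468 108.95124592] [321.07020132 102.08625644] [320.89721064 109.60214213]
```

View pics/z0.png

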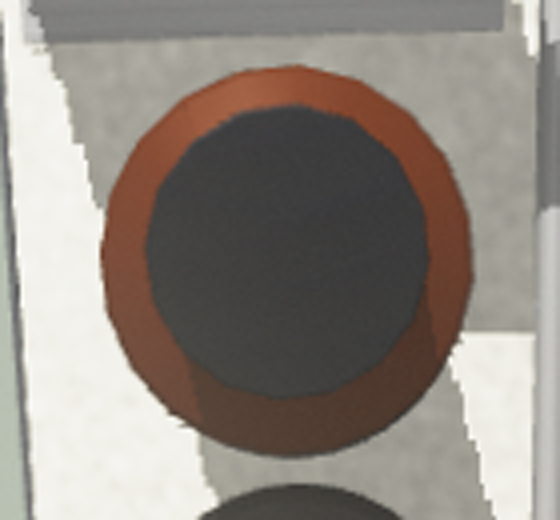

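View pics/z1.png

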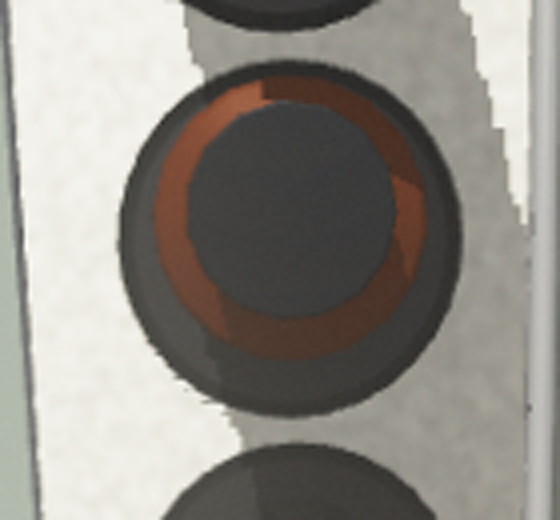

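View pics/z2.png

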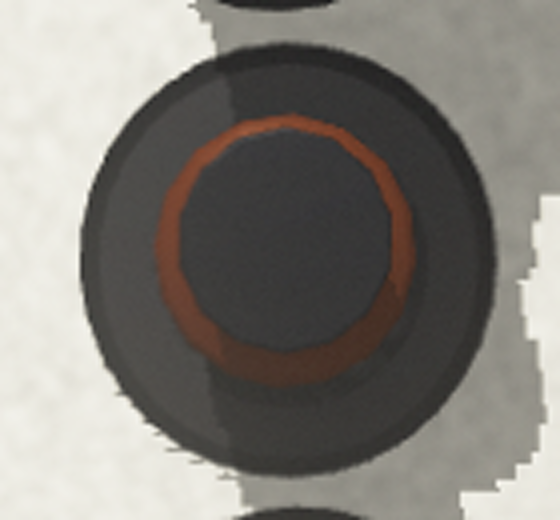

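Run:
```python
from rig import env
print(env.finish_job(), env.sense()['time_s'])
```

```text
the job is handed in; nothing more can be done
the job is handed in; nothing more can be done
```

The four bottles are standing upright on the shelf, tallest by the steel end guard. The 250 is on mat a, the 125 on b, the 60 on c and the 30 on d. I lowered each one until the wrist force showed contact before opening the jaws, and handed the job in at about 33 s on the robot's clock.

**Position:** wrist-camera views of mats b and c put the 125 and 60 bottles within about 2 mm of the mat centres. The top camera was rougher, suggesting all four are offset by up to about 4 mm. That fits the roughly 2 mm disagreement I saw between the two cameras.

**Not closely checked:** I did not take a close wrist view of mat d after placing the 30. For mat a, the 250 bottle hid the mat in the wrist view. Both rest on the arm's position at release and the side and top pictures.

**Failed check:** my automatic cap measurement on the last top picture picked up mat and shadow pixels, because the diameters came out wrong. I read those positions by eye instead.

**Flask:** the conical flask stands where it started; its rim is within about 1 pixel of its first position in the top view.

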